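# Load a slide box into a gravity rack

### The arm

A 6-joint arm with a two-finger parallel gripper is mounted at the origin on a cart in front of the work surface, level with it; the furniture and walls round the work are solid. World frame = base frame: x ahead of the robot, y to its left, z up, the work surface at z = 0. Lengths are in m, angles in rad, forces in N, time in s.
With the tool pointing down it reaches from about 0.35 to 0.975 m from the base axis. Payload 7.1 kg.
Tool frame: the origin (TCP) lies at the very end of the fingers, on their centre line; the grasp point (between the pads) lies 19 mm behind it; z points along the fingers, y is the line along which they close (so a half turn about z gives the same grasp; the last joint's range is limited). The gripper opens to 88 mm and grips with 3 to 60 N. Pads are 20 mm wide; open, the fingers measure 115 mm over their backs; the gripper's body (75 mm by 178 mm) begins 61 mm behind the grasp point.
Start: joints at [-1.348, 0.423, 1.63, -0, 1.089, -0.019], TCP at [0.15, -0.607, 0.223] pointing down, gripper open.
Joint ranges: [-3, 3], [-0.9, 2.11], [0.09, 2.58], [-1.31, 4.45], [0.11, 2.69], [-2.54, 2.54]. Speed limits (rad/s): [2.39, 2.39, 3.01, 3.14, 3.14, 3.14].

### API

Orientations are given as a unit quaternion [w, x, y, z].
In Python, from station import readout, cams, job gives the robot as it stands.
- The arm moves only by the tool play_rows, never from a script. Its argument "plan" is a list of rows, each a list of 7 numbers: the shift along the tool's x, y, z in cm, then the turn, a rotation vector about the tool's x, y, z in degrees, then the finger opening in cm, from 0 to 8.78. In form: [[dx, dy, dz, wx, wy, wz, hand], ...]. A call has 1 to 12 rows; each row is the pose to reach, as a shift and turn from the pose commanded when the call began, along the tool's axes at that moment; what a row does not reach only later rows make up. A row lasts 1/12 s, in which the tool goes at most 41.7 mm and 7.16 degrees, less where a joint would pass 70% of its speed; a pose out of reach is approached as far as the arm can. A call with a gripper value outside its range is refused whole. The fingers move at their own pace and stop on an object; the grip force is fixed at half the most. Time passes only in rows, so rows that repeat a pose let the fingers close. It gives the time, the measured TCP pose, the force, the opening and the grip force at its end, in the units of the state.
- readout.get_state(): the state, without advancing time (a new reading comes with each control period).
- cams.capture(name): name is "side" or "top"; returns a dict with "image" (400x640x3 uint8, red, green, blue), "depth" (400x640 float32, m along the optical axis (not along the pixel's ray), 0 where there is no reading), "mtx" (3x3 intrinsics, pixels), "R" (3x3) and "t" (3): a world point X has camera coordinates R X + t. Camera axes: x right, y down, z forward; pixel columns grow to the right and rows downward; lengths in m; the calibration is good to about 2 mm. A picture is of the moment at which its call begins.
- job.close_job(): hands the job in; it is judged then, once.
The state is a dict: "t": time; "joints": joint angles; "qd": joint speeds; "joint_torque": joint torques, N m; "tcp_pos": TCP position; "eef_rot": TCP orientation; "ft_force": force on the tool from outside, world axes, zero at the start; "wrist_torque": the same for the moment, N m; "gripper_width": finger opening in m; "finger_force": force on a finger pad.
Only numpy, scipy, OpenCV 4.12 (cv2) and the standard library are available. Lean on these libraries where they do the work, as an engineer would, in place of code of your own. Each camera call takes 0.05 s, during which the arm holds its last target. There are 200 camera calls.

### The job

Load the white box of glass slides into the gravity rack without picking it up: press it firmly and squarely against the blue guide rail at the far side of the loading deck (the rail may be set wider or narrower), then push it along the rail over the edge, so that it slides down the lane and comes to rest on the orange gate. Take your hand away, press the red paddle down and hold it so that the box runs past the lowered gate by itself, untouched, down to the end stop; then let the gate spring up behind it. Never force the box (there is glass inside) and leave the bottles and the jar where they stand.

Things in the scene. Friction and masses are not known exactly. Their poses are not given: they have to be found in the camera images.
- rack: Grey metal gravity rack fixed to the worktop. Origin: on the worktop under its middle; axes: x away from the robot at yaw 0, y towards the loading deck (the lane runs downhill to -y), z up. Positions in this list are in this frame, mm. Loading deck: level plate, top z=105, x -125 to 120, y 60 to 210, open on its near (-x) and rear (+y) sides, friction about 0.3.
- lane_mouth (a point): Middle of the lane's upper edge (x=52, y=60, z=105), where the deck ends. The lane is a polished steel slope (friction about 0.2) falling 24 degrees towards -y, between a fixed near wall (inner face x=11, 14 high) and the blue guide rail. A box lying along the lane whose middle is pushed past this edge tips onto the slope and slides off by itself.
- end_stop (a point): Foot of the end stop's face, 205 mm down the slope from the lane's upper edge (x=52, y=-127, z=22). Stop: upright plate 28 high with a rubber pad.
- box: White cardboard box of glass slides with a green stripe, closed, 58 x 80 x 24 high, about 0.16 kg. Origin: centre of its underside; its x axis runs along the 58 side, y along the 80 side (it may be turned half round), z up. It starts flat on the deck, near side, askew. It fits the lane only lengthwise (80 side along the lane).
- gate (a joint): Gate travel in m: 0 = up (orange blade stands 15 mm out of the slope, 52 wide, across the lane 100 mm down it, rack y=-31), 0.020 = paddle fully down (blade below the slope; lane free from about 0.017). A spring returns it: about 3 N at the start of the stroke, 7.5 N at the end. It cannot rise while the box is over it.
- paddle_top (a point): Centre of the top of the red round paddle (34 mm across, 7 thick, on a steel stem) that is one piece with the gate blade; it moves straight down 20 mm. Up, it lies at x=-48, y=-31, z=120 mm in the rack frame, on the robot's side of the lane.
- wait_place (a point): Where the box's origin comes to lie along the slope (rack y and z) when it rests with its front against the raised gate; across the lane (x) the box lies wherever the guide rail has led it.
- home_place (a point): Where the box's origin comes to lie along the slope (rack y and z) when it rests with its front against the end stop; across the lane (x) the box lies wherever the guide rail has led it.
- white_bottle: White reagent bottle with white cap, 58 across, 115 high, standing on the worktop; bystander. Origin: centre of its underside.
- brown_bottle: Brown reagent bottle with black cap, 62 across, 135 high, standing on the worktop; bystander. Origin: centre of its underside.
- jar: White jar with grey lid, 66 across, 80 high, standing on the worktop; bystander. Origin: centre of its underside.
- rail_narrow (a point): Foot of the inner (near) face of the blue guide rail if it were at its narrowest setting (x=72, y=135, z=105). The rail runs straight along y, 16 high, over the deck's far side and on down the lane. It is clamped anywhere with its face at x=72 to x=92; its setting is not reported: find it by touch or by eye. It is rigid.
- front_rail (a point): Inner end of the grey rail, 12 high, that closes the deck's front edge (y 54 to 60) from x=-125 to this point (x=-13, z=105); from here a flared guide leads to the lane's near wall. Pushing along x behind it, keep the box's front short of y=60.

How it is judged:
On the way, in this order (a step that is already met when the one before it is completed fails the run):
1. the box is pressed firmly and squarely against the guide rail (contact force between box and rack above 5 N and x of box in the frame of rack above 0.035 m and angle between the y axis of box and the y axis of rack, either way round below 0.05 rad).
2. the box lies still on the slope against the raised gate, let go (y of box in the frame of wait_place between -0.008 and 0.008 m and z of box in the frame of wait_place between -0.008 and 0.008 m and value of joint gate below 0.004 m and linear speed of box below 0.03 m/s and contact force between the fingers and box below 0.3 N), for 0.2 s.
3. the paddle is pressed down and the box is running past the lowered gate (value of joint gate above 0.012 m and y of box in the frame of rack below -0.02 m).
At the end, for the whole second after the job is handed in: The box rests in the lane against the end stop (its origin within 8 mm of home_place along the slope and in height), lying flat on the slope and in line with the lane (within about 9 degrees), still, and the gate is up again behind it (joint below 3 mm) (y of box in the frame of home_place between -0.008 and 0.008 m and z of box in the frame of home_place between -0.008 and 0.008 m and angle between the y axis of box and the y axis of rack, either way round between 0.36 and 0.45 rad and linear speed of box below 0.02 m/s and value of joint gate below 0.003 m); the robot touches nothing.
It fails at once if the box is pushed harder than 30 N (contact force between the fingers and box above 30 N).
It fails at once if the box is lifted more than 20 mm off the deck (z of box in the frame of rack above 0.125 m).
It fails at once if the robot touches the box once its middle is 15 mm or more below its waiting place (y of box in the frame of rack below -0.003 m and contact force between the arm and box above 0.3 N).
It fails at once if the box falls off the rack (z of box in the frame of rack below 0.025 m).
It fails at once if a bottle or the jar is moved more than 20 mm or tipped (distance of any of white_bottle, brown_bottle, jar from where it was at the start of the episode above 0.02 m or angle between any of white_bottle, brown_bottle, jar's own z axis and vertical above 0.3 rad).
It also fails if it takes over 54 s, if anything falls off the work surface, if the arm or the gripper's body presses on something with over 40 N, if the wrist force passes 120 N, or if a joint passes its speed limit or range.

## Working session

There is one attempt and no reset: what is moved stays moved. The work goes in short steps, Python scripts to look and compute and a tool call to move; the robot and the scene stay as the last step left them, time stands still between calls to the robot, and variables do not carry over. Pictures are saved under pics/ and viewed, at most 10 in all, crops included, and the job is handed in when it is done.

Besides the shell and the picture viewer there is one more tool, called in YAML: its name, and indented under it one key for each argument. play_rows: Moves the arm, as the interface text tells. Its arguments: {"type":"object","properties":{"plan":{"type":"array","items":{"type":"array","items":{"type":"number"}}}},"required":["plan"]}

```bash
mkdir -p pics
cat > h.py <<'E'
import numpy as np, cv2
from station import readout, cams, job
def pts(c):
    d=c["depth"]; v,u=np.indices(d.shape); K=c["mtx"]
    P=np.stack([(u-K[0,2])/K[0,0]*d,(v-K[1,2])/K[1,1]*d,d],-1)
    return (P-c["t"])@c["R"]   # R^T (p-t)
E
python3 - <<'E'
from h import *
s=readout.get_state(); print({k:np.round(v,3) for k,v in s.items()})
for n in("side","top"):
    c=cams.capture(n); cv2.imwrite(f"pics/{n}0.png",c["image"][:,:,::-1]); np.savez(f"{n}0.npz",**c)
    print(n,np.round(-c["R"].T@c["t"],3), np.round(c["R"],2).tolist())
E
```

```text
{'t': np.float64(0.0), 'joints': array([-1.348,  0.424,  1.631,  0.   ,  1.089, -0.019]), 'qd': array([-0.   ,  0.002,  0.   , -0.003,  0.001, -0.   ]), 'joint_torque': array([-3.0000e-03, -5.4463e+01, -2.7367e+01,  6.4000e-02,  2.3000e-02,
       -0.0000e+00]), 'tcp_pos': array([ 0.15 , -0.606,  0.222]), 'eef_rot': array([-0.001,  0.993,  0.121, -0.   ]), 'ft_force': array([ 0.593, -0.503,  0.009]), 'wrist_torque': array([-0.027, -0.043,  0.045]), 'finger_force': np.float64(0.0), 'gripper_width': np.float64(0.088)}
side [ 0.43  -0.896  0.83 ] [[1.0, -0.07, 0.02], [-0.03, -0.65, -0.76], [0.06, 0.76, -0.65]]
top [ 0.292 -0.025  1.431] [[-0.02, -1.0, 0.02], [-0.99, 0.02, -0.14], [0.14, -0.02, -0.99]]
```

View pics/top0.png

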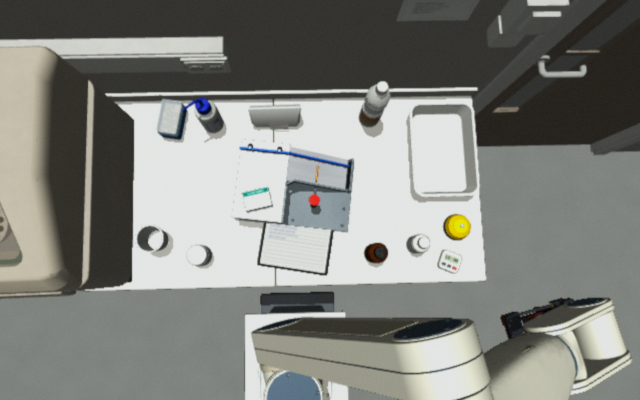

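View pics/side0.png

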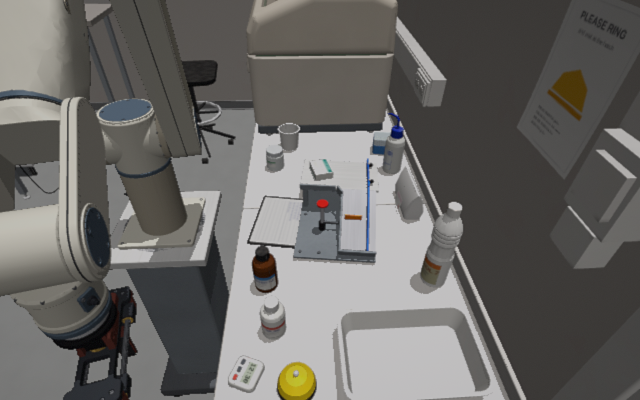

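The top view shows the paddle at (314,200), the gate at (318,173), the rail running from (240,148) to (350,164), and the box near (257,199) on the white deck. I'll measure these with depth.

Run:
```python
from h import *
for n in("top","side"):
    c=dict(np.load(n+"0.npz")); P=pts(c); hsv=cv2.cvtColor(c["image"],cv2.COLOR_RGB2HSV); H,S,V=[hsv[...,i].astype(int) for i in range(3)]
    v,u=np.indices(H.shape)
    roi=(u>225)&(u<360)&(v>135)&(v<240) if n=="top" else (u>290)&(u<385)&(v>150)&(v<270)
    red=roi&((H<6)|(H>174))&(S>150)&(V>120)
    q=P[red]; q=q[q[:,2]>.1]; print(n,"paddle",len(q),np.round(np.median(q,0),4))
    m=roi&(H>100)&(H<125)&(S>130); q=P[m]; q=q[(q[:,2]>0.03)&(q[:,2]<.2)]
    l=cv2.fitLine(q[:,:2].astype(np.float32),cv2.DIST_HUBER,0,.01,.01).ravel(); print("rail",len(q),np.round(l,4),"ang",np.degrees(np.arctan2(-l[0],l[1]) if l[1]>0 else np.arctan2(l[0],-l[1])), np.round(np.percentile(q,[0,50,100],axis=0),3).tolist())
    m=roi&(H>8)&(H<22)&(S>150); q=P[m]; print("gate",len(q),np.round(np.median(q,0),4))
    m=roi&(abs(P[...,2]-.129)<.008)&~red; 
    k,lab,st,ce=cv2.connectedComponentsWithStats(m.astype(np.uint8)); i=1+np.argmax(st[1:,4]); b=lab==i
    q=P[b]; r=cv2.minAreaRect((q[:,:2]*1000).astype(np.float32)); print("box",len(q),r,np.median(q[:,2]),np.round(q.mean(0),4),st[i])
    m=roi&(H>75)&(H<98)&(S>80);q=P[m]; print("green",len(q),np.round(np.median(q,0),4), cv2.minAreaRect((q[:,:2]*1000).astype(np.float32)))
    dk=roi&(abs(P[...,2]-.105)<.004); q=P[dk]; print("deck",len(q),cv2.minAreaRect((q[:,:2]*1000).astype(np.float32)),np.median(q[:,2]))
    x0=(225,135,135,105) if n=="top" else (285,145,105,125)
    a,bb,w,h=x0; cv2.imwrite(f"pics/{n}crop.png",cv2.resize(c["image"][bb:bb+h,a:a+w,::-1],None,fx=4.5,fy=4.5,interpolation=cv2.INTER_CUBIC))
```

```text
top paddle 90 [ 0.4904 -0.0661  0.1197]
rail 227 [ 0.1298  0.9915  0.6289 -0.0562] ang -7.4586806 [[0.609, -0.185, 0.032], [0.634, -0.018, 0.109], [0.658, 0.155, 0.13]]
gate 9 [ 0.5709 -0.0755  0.0822]
box 525 ((496.476806640625, 106.14109802246094), (58.48322296142578, 80.33027648925781), 11.772482872009277) 0.12865580284166872 [0.4962 0.1057 0.1286] [242 187  30  25 525]
green 98 [0.5177 0.1094 0.1287] ((517.8640747070312, 109.12606811523438), (13.181923866271973, 73.86258697509766), 11.931168556213379)
deck 2782 ((554.2642822265625, 70.29898071289062), (197.62503051757812, 245.8684539794922), 82.52086639404297) 0.10459123354335052
side paddle 71 [ 0.4907 -0.071   0.1202]
rail 132 [ 0.1333  0.9911  0.632  -0.0346] ang -7.6606417 [[0.613, -0.182, 0.036], [0.63, -0.053, 0.093], [0.658, 0.14, 0.124]]
gate 52 [ 0.5799 -0.0804  0.072 ]
box 296 ((497.8536071777344, 102.53915405273438), (58.45021057128906, 82.73094177246094), 11.725375175476074) 0.12861745974604083 [0.4981 0.0979 0.1283] [310 159  23  18 296]
green 26 [0.5177 0.1046 0.129 ] ((517.0838623046875, 107.61679077148438), (7.231332302093506, 66.1192626953125), 11.612208366394043)
deck 1645 ((552.9473266601562, 44.787078857421875), (250.9358673095703, 244.67730712890625), 83.33547973632812) 0.10451578221542526
```

View pics/topcrop.png

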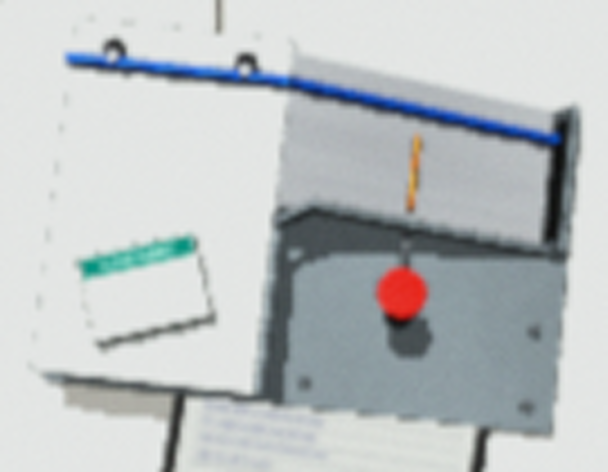

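The crop shows the box askew at crop (145,290), the paddle at (402,293) and the gate blade at (412,172). In rack coordinates the box is at about (-64,141) mm, turned +19°. The rack yaw is about -7.5° and its origin about (0.542,-0.042).

```bash
cat >> h.py <<'E'
from scipy.spatial.transform import Rotation as Ro
O=np.array([.542,-.042,0]); YAW=-7.5; RR=Ro.from_euler('z',YAW,degrees=True)
def rk(p): return RR.inv().apply(np.asarray(p)-O)*1000
def st():
    s=readout.get_state(); q=s["eef_rot"]; R=Ro.from_quat(q[[1,2,3,0]]); return s,R
def go(*T):
    "T: (x,y,z rack mm, tool-x yaw in rack deg) -> shifts from the present pose"
    s,R=st(); x=R.apply([1,0,0])
    print("t",round(float(s["t"]),2),"rack",np.round(rk(s["tcp_pos"]),1),"yaw",round(np.degrees(np.arctan2(x[1],x[0]))-YAW,1),"F",np.round(RR.inv().apply(s["ft_force"]),1),"w",round(float(s["gripper_width"]),4),"j",np.round(s["joints"],2))
    for a in T:
        p=O+RR.apply(np.array(a[:3])/1000)
        Rt=Ro.from_euler('z',a[3]+YAW,degrees=True)*Ro.from_euler('x',180,degrees=True)
        print(a,"->",np.round(R.inv().apply(p-s["tcp_pos"])*100,2),np.round((R.inv()*Rt).as_rotvec(degrees=True),1),np.round(p,3))
E
python3 -c "
from h import *
go((-90,-230,250,0),(-138,100,200,0),(-138,141,200,0),(-138,141,111,0))"
```

```text
t 0.1 rack [-315.4 -610.7  222. ] yaw 21.4 F [-0.4  0.  -0. ] w 0.0877 j [-1.35  0.42  1.63 -0.    1.09 -0.02]
(-90, -230, 250, 0) -> [ 34.86 -27.25  -2.76] [-0.1  0.  21.4] [ 0.423 -0.258  0.25 ]
(-138, 100, 200, 0) -> [ 42.41 -59.73   2.28] [-0.1  0.  21.4] [0.418 0.075 0.2  ]
(-138, 141, 200, 0) -> [ 43.9  -63.54   2.29] [-0.1  0.  21.4] [0.424 0.116 0.2  ]
(-138, 141, 111, 0) -> [ 43.9  -63.53  11.19] [-0.1  0.  21.4] [0.424 0.116 0.111]
```

play_rows:
  plan:
    - [3.2,-2.5,-1.5,0,0,2,4.5]
    - [6.4,-5,-2.8,0,0,4,4.5]
    - [9.6,-7.5,-2.8,0,0,6,4.5]
    - [12.8,-10,-2.8,0,0,8,4.5]
    - [16,-12.5,-2.8,0,0,10,4.5]
    - [19.2,-15,-2.8,0,0,12,4.5]
    - [22.4,-17.5,-2.8,0,0,14,4.5]
    - [25.6,-20,-2.8,0,0,16,4.5]
    - [28.8,-22.5,-2.8,0,0,18,4.5]
    - [32,-25,-2.8,0,0,20,4.5]
    - [34.9,-27.3,-2.8,0,0,21.4,4.5]
    - [34.9,-27.3,-2.8,0,0,21.4,4.5]

```text
t: 1.1
tcp_pos: [0.426, -0.2538, 0.2506]
eef_rot: [-0.001, 0.998, -0.064, 0.0]
ft_force: [-0.3, 1.0, -0.3]
gripper_width: 0.0452
finger_force: 0.0
```

```bash
python3 -c "
from h import *
go((-138,100,200,0),(-138,141,200,0),(-138,141,111,0))"
```

```text
t 1.1 rack [ -87.4 -225.2  250.6] yaw 0.2 F [-0.5  0.9 -0.3] w 0.0452 j [-0.56  0.2   1.88  0.    1.06  1.14]
(-138, 100, 200, 0) -> [ -4.98 -32.52   5.1 ] [-0.1 -0.   0.2] [0.418 0.075 0.2  ]
(-138, 141, 200, 0) -> [ -4.96 -36.62   5.11] [-0.1 -0.   0.2] [0.424 0.116 0.2  ]
(-138, 141, 111, 0) -> [ -4.97 -36.61  14.01] [-0.1 -0.   0.2] [0.424 0.116 0.111]
```

play_rows:
  plan:
    - [-2,-3.5,0,0,0,0,4.5]
    - [-3.5,-7.5,0,0,0,0,4.5]
    - [-5,-11.5,0,0,0,0,4.5]
    - [-5,-15.5,0,0,0,0,4.5]
    - [-5,-19.5,0,0,0,0,4.5]
    - [-5,-23.5,0,0,0,0,4.5]
    - [-5,-27.5,0,0,0,0,4.5]
    - [-5,-31.5,1,0,0,0,4.5]
    - [-5,-35,3,0,0,0,4.5]
    - [-5,-36.8,5,0,0,0,4.5]
    - [-5,-36.8,9,0,0,0,4.5]
    - [-5,-36.8,12,0,0,0,4.5]

```text
t: 2.1
tcp_pos: [0.4218, 0.1142, 0.1292]
eef_rot: [-0.0, 0.998, -0.064, 0.0]
ft_force: [-0.0, -0.3, 0.5]
gripper_width: 0.045
finger_force: 0.0
```

```bash
python3 -c "
from h import *
go((-138,141,111,0),(-90,141,111,0))"
```

```text
t 2.1 rack [-139.6  139.2  129.2] yaw 0.1 F [ 0.  -0.3  0.5] w 0.045 j [ 0.24  0.3   2.1  -0.    0.74  1.94]
(-138, 141, 111, 0) -> [ 0.16 -0.18  1.82] [-0.  -0.   0.1] [0.424 0.116 0.111]
(-90, 141, 111, 0) -> [ 4.96 -0.17  1.82] [-0.  -0.   0.1] [0.471 0.11  0.111]
```

play_rows:
  plan:
    - [0.2,0,1.0,0,0,0,4.5]
    - [0.2,0,1.8,0,0,0,4.5]
    - [1.5,0,1.8,0,0,0,4.5]
    - [2.5,0,1.8,0,0,0,4.5]
    - [3.5,0,1.8,0,0,0,4.5]
    - [4.5,0,1.8,0,0,0,4.5]
    - [5.5,0,1.8,0,0,0,4.5]
    - [6.5,0,1.8,0,0,0,4.5]
    - [7.5,0,1.8,0,0,0,4.5]
    - [8.5,0,1.8,0,0,0,4.5]
    - [9.5,0,1.8,0,0,0,4.5]
    - [10,0,1.8,0,0,0,4.5]

```text
t: 3.1
tcp_pos: [0.5228, 0.0999, 0.1128]
eef_rot: [-0.0, 0.998, -0.066, 0.001]
ft_force: [0.4, 0.5, 0.3]
gripper_width: 0.0448
finger_force: 0.4
```

```bash
cat >> h.py <<'E'
def box(name,see=0,zt=.129):
    c=cams.capture("top"); P=pts(c); Q=(P-O)@RR.as_matrix()*1000
    hsv=cv2.cvtColor(c["image"],cv2.COLOR_RGB2HSV)
    g=(hsv[...,0]>75)&(hsv[...,0]<98)&(hsv[...,1]>80)&(Q[...,2]>30)&(abs(Q[...,0])<140)&(abs(Q[...,1])<220)
    q=Q[g]; print("green",len(q),np.round(np.median(q,0),1) if len(q) else "",cv2.minAreaRect(q[:,:2].astype(np.float32)) if len(q)>3 else "")
    if see: cv2.imwrite(f"pics/{name}.png",cv2.resize(c["image"][110:260,210:380,::-1],None,fx=4,fy=4,interpolation=cv2.INTER_CUBIC))
E
python3 -c "
from h import *
box('b1',1); go((16,141,111,0))"
```

```text
green 6 [ 22.4  96.3 128.8] ((21.888675689697266, 96.23712921142578), (6.962090492248535, 3.1502578258514404), 8.634847640991211)
t 3.15 rack [-37.2 138.3 112.8] yaw -0.1 F [0.5 0.6 0.8] w 0.045 j [ 0.17  0.45  1.91 -0.    0.78  1.87]
(16, 141, 111, 0) -> [ 5.32 -0.28  0.19] [-0.  -0.1 -0.1] [0.576 0.096 0.111]
```

View pics/b1.png

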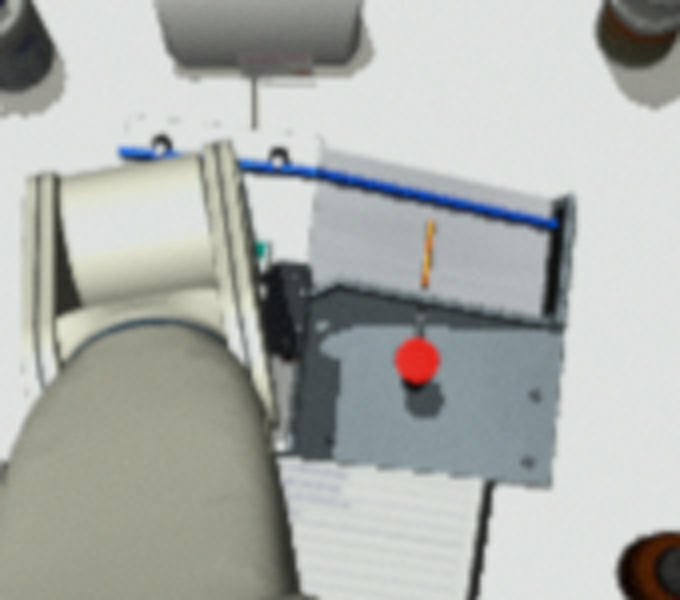

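The arm hides most of the box. The green end at (261,250), rack (22,96), fits a box lying flush against both fingers. I'll keep pushing, more slowly near the rail.

play_rows:
  plan:
    - [1,0,0.1,0,0,0,4.5]
    - [2,0,0.1,0,0,0,4.5]
    - [2.8,0,0.1,0,0,0,4.5]
    - [3.5,0,0.1,0,0,0,4.5]
    - [4.0,0,0.1,0,0,0,4.5]
    - [4.3,0,0.1,0,0,0,4.5]
    - [4.5,0,0.1,0,0,0,4.5]
    - [4.6,0,0.1,0,0,0,4.5]

```text
t: 3.82
tcp_pos: [0.5667, 0.094, 0.1116]
eef_rot: [0.0, 0.998, -0.066, -0.0]
ft_force: [-0.7, 0.3, 1.5]
gripper_width: 0.0451
finger_force: 0.4
```

```bash
python3 -c "
from h import *
go((16,141,111,0))"
```

```text
t 3.82 rack [  6.8 138.1 111.6] yaw -0.1 F [-0.8  0.2  1.5] w 0.0451 j [0.14 0.5  1.81 0.   0.83 1.85]
(16, 141, 111, 0) -> [ 0.92 -0.3   0.06] [ 0.   0.  -0.1] [0.576 0.096 0.111]
```

Creep in about 1 mm per row until it makes contact.

play_rows:
  plan:
    - [0.2,0,0,0,0,0,4.5]
    - [0.4,0,0,0,0,0,4.5]
    - [0.6,0,0,0,0,0,4.5]
    - [0.6,0,0,0,0,0,4.5]

```text
t: 4.15
tcp_pos: [0.573, 0.0932, 0.1118]
eef_rot: [-0.0, 0.998, -0.066, 0.0]
ft_force: [-0.1, -0.1, 0.1]
gripper_width: 0.0449
finger_force: 0.0
```

play_rows:
  plan:
    - [0.1,0,0,0,0,0,4.5]
    - [0.2,0,0,0,0,0,4.5]
    - [0.3,0,0,0,0,0,4.5]
    - [0.3,0,0,0,0,0,4.5]

```text
t: 4.48
tcp_pos: [0.5758, 0.0928, 0.1117]
eef_rot: [-0.0, 0.998, -0.066, 0.0]
ft_force: [0.2, -0.3, -0.3]
gripper_width: 0.0453
finger_force: 0.0
```

play_rows:
  plan:
    - [0.1,0,0,0,0,0,4.5]
    - [0.2,0,0,0,0,0,4.5]
    - [0.3,0,0,0,0,0,4.5]
    - [0.3,0,0,0,0,0,4.5]

```text
t: 4.82
tcp_pos: [0.5772, 0.0926, 0.1116]
eef_rot: [0.0, 0.998, -0.066, -0.002]
ft_force: [-5.6, 1.4, 5.8]
gripper_width: 0.0451
finger_force: 2.9
```

play_rows:
  plan:
    - [0.1,0,0,0,0,0,4.5]
    - [0.2,0,0,0,0,0,4.5]
    - [0.2,0,0,0,0,0,4.5]

```text
t: 5.07
tcp_pos: [0.5772, 0.0925, 0.1116]
eef_rot: [0.0, 0.998, -0.066, -0.003]
ft_force: [-12.1, 1.9, 10.5]
gripper_width: 0.0449
finger_force: 6.5
```

Contact is firm at about 12 N. The TCP is at rack x≈17, which puts the rail face at about 85. Next I'll back off, lift, look, and check for tall obstacles behind the deck.

play_rows:
  plan:
    - [-1,0,0,0,0,0,4.5]
    - [-3,0,0,0,0,0,4.5]
    - [-5,0,-1,0,0,0,4.5]
    - [-7,0,-4,0,0,0,4.5]
    - [-9,0,-8,0,0,0,4.5]
    - [-12,0,-10,0,0,0,4.5]
    - [-15,0,-10,0,0,0,4.5]
    - [-15,0,-10,0,0,0,4.5]

```text
t: 5.73
tcp_pos: [0.4276, 0.112, 0.2125]
eef_rot: [-0.0, 0.998, -0.065, -0.0]
ft_force: [0.2, 0.7, -1.0]
gripper_width: 0.0453
finger_force: 0.0
```

Run:
```python
from h import *
box('b2',1)
go((56,205,200,90),(56,205,111,90))
c=dict(np.load("top0.npz")); Q=(pts(c)-O)@RR.as_matrix()*1000
m=(Q[...,2]>150)&(Q[...,2]<400)&(Q[...,0]>-150)&(Q[...,1]>-100)&(Q[...,1]<400)
q=Q[m]; 
for a in range(-100,400,50):
    r=q[(q[:,1]>=a)&(q[:,1]<a+50)]
    if len(r): print(a,len(r),np.round(r.min(0)),np.round(r.max(0)))
```

```text
green 104 [ 78.6 128.3 128.3] ((77.9732894897461, 128.27125549316406), (14.324363708496094, 75.8580093383789), 0.6934423446655273)
t 5.78 rack [-131.2  138.1  212.4] yaw 0.0 F [ 1.   0.  -0.6] w 0.045 j [ 0.23  0.17  2.02 -0.    0.95  1.93]
(56, 205, 200, 90) -> [18.72 -6.69  1.26] [  0.   -0.1 -90. ] [0.624 0.154 0.2  ]
(56, 205, 111, 90) -> [18.71 -6.68 10.16] [  0.   -0.1 -90. ] [0.624 0.154 0.111]
-100 784 [ 333. -100.  150.] [346. -50. 400.]
-50 782 [328. -50. 150.] [338.  -0. 400.]
0 794 [321.   0. 150.] [332.  50. 400.]
50 775 [315.  51. 150.] [325. 100. 400.]
100 782 [307. 100. 151.] [319. 150. 400.]
150 800 [301. 150. 150.] [313. 200. 400.]
200 1057 [231. 200. 150.] [306. 250. 400.]
250 879 [225. 250. 150.] [299. 300. 400.]
300 1026 [168. 300. 150.] [291. 350. 400.]
350 843 [152. 350. 150.] [285. 400. 400.]
```

View pics/b2.png

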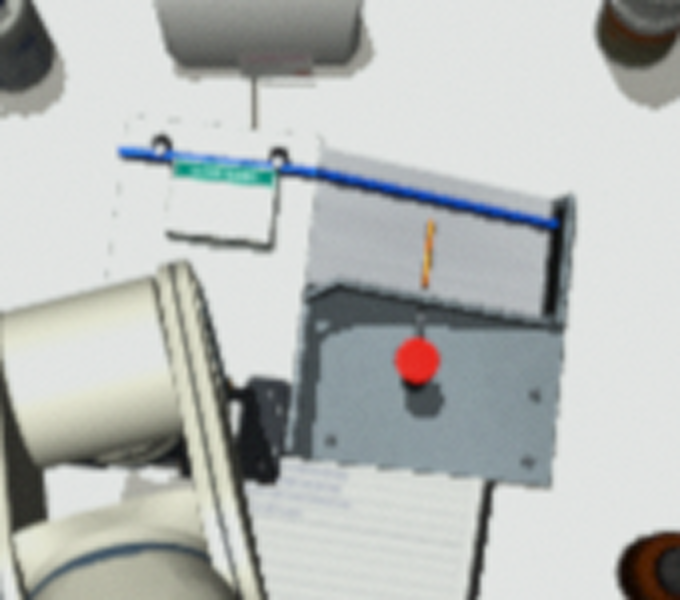

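The box lies flush on the rail (stripe at (223,174), centre y≈128), and there are no obstacles near the hand's path. Next I'll turn the hand 90° and move it behind the box.

play_rows:
  plan:
    - [0.5,-3,0,0,0,-7,1.5]
    - [1,-6,0,0,0,-14,1.5]
    - [3,-7,0,0,0,-21,1.5]
    - [5,-7,0,0,0,-28,1.5]
    - [7,-7,0,0,0,-35,1.5]
    - [9,-7,0,0,0,-42,1.5]
    - [11,-7,0,0,0,-49,1.5]
    - [13,-7,0,0,0,-56,1.5]
    - [15,-7,0,0,0,-63,1.5]
    - [17,-7,0,0,0,-70,1.5]
    - [18.5,-7,0,0,0,-77,1.5]
    - [18.5,-7,1.2,0,0,-84,1.5]

```text
t: 6.78
tcp_pos: [0.6296, 0.1567, 0.2008]
eef_rot: [0.002, 0.784, 0.621, 0.003]
ft_force: [0.6, -0.1, 0.2]
gripper_width: 0.0147
finger_force: 0.0
```

```bash
python3 -c "
from h import *
go((54,200,180,90),(54,200,111,90))"
```

```text
t 6.78 rack [ 61.  208.4 200.8] yaw 84.2 F [0.6 0.  0.2] w 0.0147 j [ 0.23  0.48  1.6  -0.    1.06  0.46]
(54, 200, 180, 90) -> [-0.91 -0.62  2.08] [ 0.3 -0.1 -5.8] [0.622 0.149 0.18 ]
(54, 200, 111, 90) -> [-0.93 -0.66  8.98] [ 0.3 -0.1 -5.8] [0.622 0.149 0.111]
```

play_rows:
  plan:
    - [0,0,2,0,0,-6,1.5]
    - [0,0,4,0,0,-6,1.5]
    - [0,0,6,0,0,-6,1.5]
    - [0,0,6,0,0,-6,1.5]

```text
t: 7.12
tcp_pos: [0.6226, 0.1561, 0.1348]
eef_rot: [-0.001, 0.752, 0.659, -0.003]
ft_force: [-0.8, 0.2, 0.4]
gripper_width: 0.015
finger_force: 0.0
```

```bash
python3 -c "
from h import *
go((54,195,111,90),(54,120,111,90))"
```

```text
t 7.12 rack [ 54.1 206.9 134.8] yaw 89.9 F [-0.8  0.1  0.4] w 0.015 j [ 0.23  0.55  1.64 -0.    0.95  0.36]
(54, 195, 111, 90) -> [-1.19  0.01  2.38] [-0.4  0.1 -0.1] [0.621 0.144 0.111]
(54, 120, 111, 90) -> [-8.69  0.01  2.4 ] [-0.4  0.1 -0.1] [0.611 0.07  0.111]
```

play_rows:
  plan:
    - [0,0,1,0,0,0,1.5]
    - [0,0,2,0,0,0,1.5]
    - [-0.7,0,2.3,0,0,0,1.5]
    - [-0.7,0,2.3,0,0,0,1.5]

```text
t: 7.45
tcp_pos: [0.6231, 0.149, 0.116]
eef_rot: [-0.0, 0.752, 0.659, -0.001]
ft_force: [-0.3, 0.3, 0.4]
gripper_width: 0.0151
finger_force: 0.0
```

```bash
python3 -c "
from h import *
go((54,178,111,90),(54,120,111,90))"
```

```text
t 7.45 rack [ 55.5 200.  116. ] yaw 89.9 F [-0.3  0.3  0.4] w 0.0151 j [ 0.22  0.57  1.66 -0.    0.91  0.35]
(54, 178, 111, 90) -> [-2.2  -0.14  0.5 ] [-0.1  0.  -0.1] [0.619 0.127 0.111]
(54, 120, 111, 90) -> [-8.   -0.14  0.51] [-0.1  0.  -0.1] [0.611 0.07  0.111]
```

play_rows:
  plan:
    - [-0.8,0,0.4,0,0,0,1.5]
    - [-1.6,0,0.4,0,0,0,1.5]
    - [-2.2,0,0.4,0,0,0,1.5]
    - [-2.8,0,0.4,0,0,0,1.5]
    - [-3.4,0,0.4,0,0,0,1.5]
    - [-4,0,0.4,0,0,0,1.5]
    - [-4.7,0,0.4,0,0,0,1.5]
    - [-5.4,0,0.4,0,0,0,1.5]
    - [-6.1,0,0.4,0,0,0,1.5]
    - [-6.8,0,0.4,0,0,0,1.5]
    - [-7.5,0,0.4,0,0,0,1.5]
    - [-7.8,0,0.4,0,0,0,1.5]

```text
t: 8.45
tcp_pos: [0.6131, 0.0716, 0.1127]
eef_rot: [0.0, 0.752, 0.659, -0.0]
ft_force: [-0.1, 0.6, 0.9]
gripper_width: 0.0156
finger_force: 0.4
```

```bash
python3 -c "
from h import *
box('b3',1)
go((54,105,111,90))"
```

```text
green 55 [ 77.9  49.8 128.9] ((76.98465728759766, 50.56419372558594), (35.78207015991211, 18.46084213256836), 72.99723052978516)
t 8.5 rack [ 55.6 121.8 112.6] yaw 89.9 F [ 0.2 -1.  -0.2] w 0.0151 j [ 0.1   0.55  1.72 -0.    0.88  0.23]
(54, 105, 111, 90) -> [-1.68 -0.16  0.16] [-0.   0.  -0.1] [0.609 0.055 0.111]
```

View pics/b3.png

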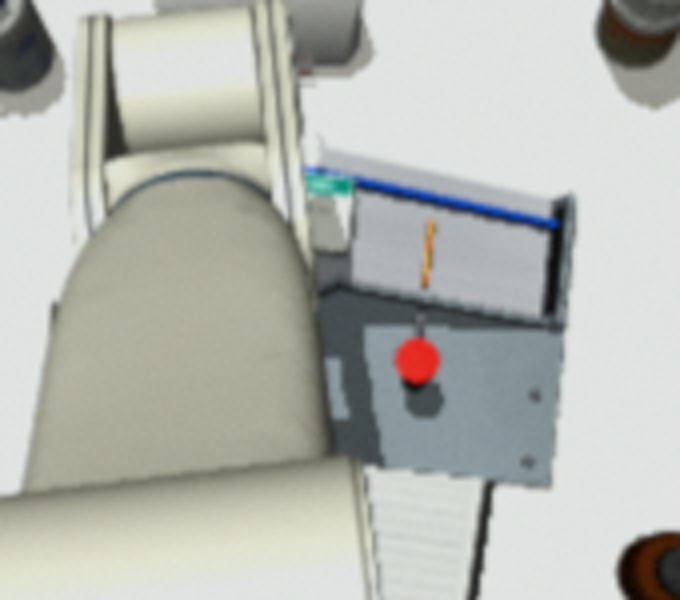

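The box is square and its front overhangs the lane edge (front at (352,215)). I'll keep pushing it slowly over the edge.

play_rows:
  plan:
    - [-0.4,0,0,0,0,0,1.5]
    - [-0.8,0,0,0,0,0,1.5]
    - [-1.1,0,0,0,0,0,1.5]
    - [-1.4,0,0,0,0,0,1.5]
    - [-1.7,0,0,0,0,0,1.5]
    - [-1.9,0,0,0,0,0,1.5]
    - [-2.1,0,0,0,0,0,1.5]
    - [-2.1,0,0,0,0,0,1.5]
    - [-2.1,0,0,0,0,0,1.5]
    - [-2.1,0,0,0,0,0,1.5]

```text
t: 9.33
tcp_pos: [0.6104, 0.0519, 0.1126]
eef_rot: [-0.0, 0.752, 0.659, -0.0]
ft_force: [0.1, -0.7, 0.0]
gripper_width: 0.0151
finger_force: 0.0
```

```bash
python3 -c "
from h import *
box('b4',1)
go((54,100,111,90))"
```

```text
green 73 [ 78.1  15.6 110.6] ((77.91555786132812, 14.586822509765625), (13.38093090057373, 53.150962829589844), 1.2483559846878052)
t 9.38 rack [ 55.6 102.1 112.6] yaw 90.0 F [ 1.  -0.4  0.1] w 0.0151 j [ 0.07  0.54  1.73 -0.    0.87  0.2 ]
(54, 100, 111, 90) -> [-0.21 -0.16  0.16] [-0.  0. -0.] [0.609 0.05  0.111]
```

View pics/b4.png

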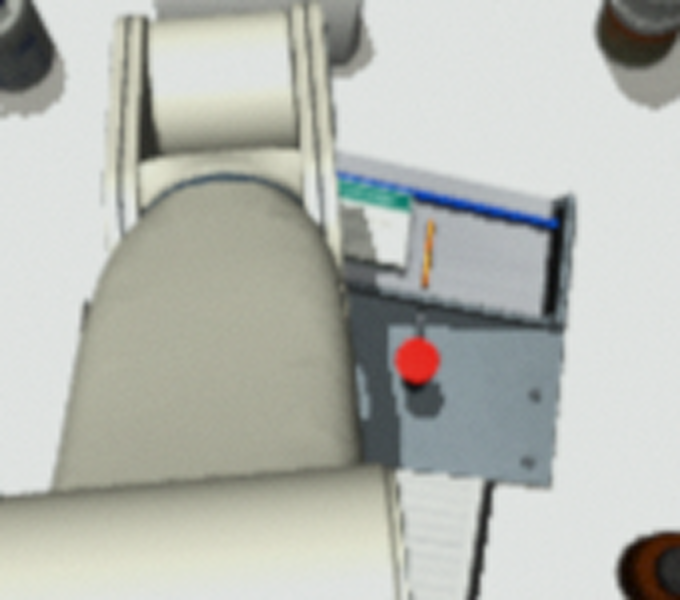

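The box has slid down to the gate, with its front at (408,235) just behind the blade. I'll lift and move over the paddle with the fingers closed.

play_rows:
  plan:
    - [0.5,0,-2,0,0,0,0]
    - [0.5,0,-6,0,0,0,0]
    - [-1,-3,-7,0,0,0,0]
    - [-3,-6,-7,0,0,0,0]
    - [-5.5,-9,-7,0,0,0,0]
    - [-9,-10.4,-7,0,0,0,0]
    - [-12,-10.4,-7,0,0,0,0]
    - [-13.3,-10.4,-6,0,0,0,0]
    - [-13.3,-10.4,-4,0,0,0,0]
    - [-13.3,-10.4,-3.5,0,0,0,0]
    - [-13.3,-10.4,-3.5,0,0,0,0]

```text
t: 10.3
tcp_pos: [0.4888, -0.0661, 0.1465]
eef_rot: [-0.001, 0.752, 0.659, -0.001]
ft_force: [-0.1, 0.3, 0.6]
gripper_width: 0.0008
finger_force: 0.0
```

Run:
```python
from h import *
box('b5'); c=cams.capture("side"); cv2.imwrite("pics/s5.png",cv2.resize(c["image"][140:270,270:410,::-1],None,fx=4.5,fy=4.5,interpolation=cv2.INTER_CUBIC))
Q=(pts(c)-O)@RR.as_matrix()*1000; h=cv2.cvtColor(c["image"],cv2.COLOR_RGB2HSV)
g=(h[...,0]>75)&(h[...,0]<98)&(h[...,1]>80)&(abs(Q[...,0])<140)&(abs(Q[...,1])<150); q=Q[g]; print(len(q),np.round(np.percentile(q,[0,50,100],axis=0),1))
go((-48,-31,122,90),(-48,-31,98,90))
```

```text
green 0  
71 [[ 72.2 -33.3  90.8]
 [ 76.8   4.4 106.9]
 [ 82.6  35.4 120.9]]
t 10.4 rack [-48.3 -30.4 147.8] yaw 90.0 F [-0.8  0.6  0.3] w 0.0005 j [-0.16  0.34  1.97  0.    0.83 -0.03]
(-48, -31, 122, 90) -> [-0.06  0.04  2.58] [-0. -0. -0.] [ 0.49  -0.066  0.122]
(-48, -31, 98, 90) -> [-0.06  0.04  4.98] [-0. -0. -0.] [ 0.49  -0.066  0.098]
```

View pics/s5.png

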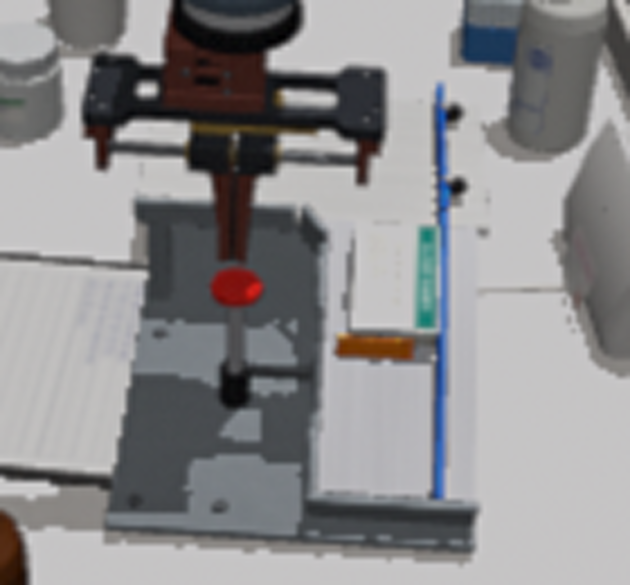

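The box rests squarely on the orange gate at (375,345) along the rail, and the hand is over the paddle at (237,287). Now press the paddle and hold it.

play_rows:
  plan:
    - [0,0,1.5,0,0,0,0]
    - [0,0,2.6,0,0,0,0]
    - [0,0,3.4,0,0,0,0]
    - [0,0,4.2,0,0,0,0]
    - [0,0,4.8,0,0,0,0]
    - [0,0,4.9,0,0,0,0]
    - [0,0,4.9,0,0,0,0]
    - [0,0,4.9,0,0,0,0]
    - [0,0,4.9,0,0,0,0]
    - [0,0,4.9,0,0,0,0]
    - [0,0,4.9,0,0,0,0]
    - [0,0,4.9,0,0,0,0]

```text
t: 11.4
tcp_pos: [0.4906, -0.0659, 0.1004]
eef_rot: [0.0, 0.752, 0.659, 0.001]
ft_force: [-4.4, 3.1, 23.5]
gripper_width: 0.0002
finger_force: 12.0
```

```bash
cat > sv.py <<'E'
from h import *
import sys
c=cams.capture("side"); cv2.imwrite(f"pics/{sys.argv[1]}.png",cv2.resize(c["image"][140:270,270:410,::-1],None,fx=4.5,fy=4.5,interpolation=cv2.INTER_CUBIC))
Q=(pts(c)-O)@RR.as_matrix()*1000; h=cv2.cvtColor(c["image"],cv2.COLOR_RGB2HSV)
g=(h[...,0]>75)&(h[...,0]<98)&(h[...,1]>80)&(abs(Q[...,0])<140)&(abs(Q[...,1])<170); q=Q[g]; print(len(q),np.round(np.percentile(q,[0,50,100],axis=0),1))
go((-48,-31,98,90))
E
python3 sv.py s6
```

```text
84 [[ -79.4 -134.3   42. ]
 [  76.9 -100.5   60.8]
 [  82.2  -51.7  279.4]]
t 11.45 rack [-47.8 -30.4 100.4] yaw 90.0 F [-6.5  3.4 24. ] w 0.0006 j [-0.16  0.43  1.99  0.    0.72 -0.03]
(-48, -31, 98, 90) -> [-0.06 -0.02  0.24] [ 0.1 -0.  -0. ] [ 0.49  -0.066  0.098]
```

The box has run down to the stop. Now release the paddle and retreat upward.

play_rows:
  plan:
    - [0,0,-0.5,0,0,0,0]
    - [0,0,-1,0,0,0,0]
    - [0,0,-1.6,0,0,0,0]
    - [0,0,-2.2,0,0,0,0]
    - [0,0,-4,0,0,0,0]
    - [0,0,-7,0,0,0,0]
    - [0,0,-10,0,0,0,0]
    - [0,0,-12,0,0,0,0]
    - [0,0,-12,0,0,0,0]
    - [0,0,-12,0,0,0,0]

```text
t: 12.28
tcp_pos: [0.4902, -0.0664, 0.2193]
eef_rot: [0.001, 0.752, 0.659, 0.0]
ft_force: [0.1, 0.5, 0.0]
gripper_width: 0.0007
finger_force: 0.0
```

```bash
python3 sv.py s7
```

```text
84 [[  71.6 -134.    42.9]
 [  77.4  -98.4   59.6]
 [  82.   -66.3   76. ]]
t 12.33 rack [-49.  -30.9 218.1] yaw 90.0 F [ 0.3 -0.6 -1.2] w 0.0003 j [-0.16  0.24  1.92 -0.    0.99 -0.03]
(-48, -31, 98, 90) -> [-1.000e-02  1.100e-01  1.201e+01] [-0.  0. -0.] [ 0.49  -0.066  0.098]
```

View pics/s7.png

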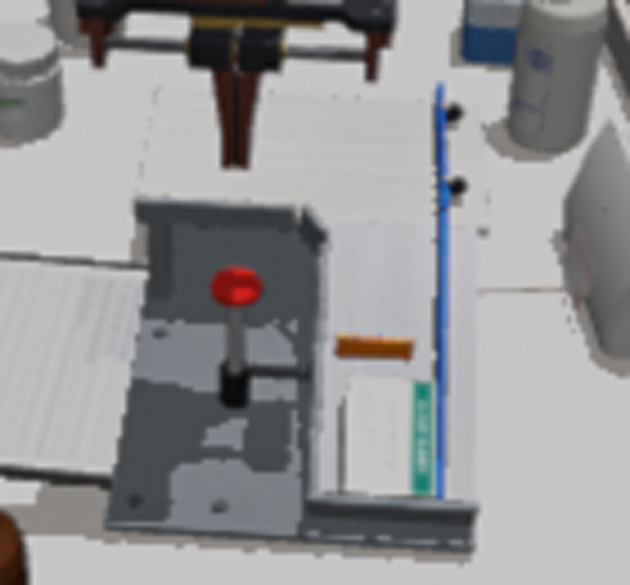

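The box lies in line against the end stop (around (388,440)), the gate is up behind it at (375,347), and the hand is clear.

```bash
python3 -c "
from station import job; print(job.close_job())"
```

```text
the job is handed in; nothing more can be done
None
```

I handed the job in at about 12 s: the box rests in line against the end stop, the gate is up behind it and the hand is clear of everything; the hand-in call gave no pass or fail result.

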